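# Set an axle stand to the height of its partner

### The arm

A 6-joint arm with a two-finger parallel gripper is mounted at the origin on the work surface. World frame = base frame: x ahead of the robot, y to its left, z up, the work surface at z = 0. Lengths are in m, angles in degrees, forces in N, time in s.
With the tool pointing down it reaches from about 0.4 to 0.825 m from the base axis. Payload 7 kg.
Tool frame: the origin (TCP) lies on the centre line of the jaws, within the pads' length; the fingertips stand 8 mm ahead of it and the grasp point (between the pads) lies 11 mm behind it; z points along the fingers, y is the line along which they close (so a half turn about z gives the same grasp; the last joint's range is limited). The gripper opens to 88 mm and grips with 3 to 60 N. Pads are 19 mm wide; open, the fingers measure 130 mm over their backs; the gripper's body (78 mm by 193 mm) begins 47 mm behind the grasp point.
Start: joints at [91.507, 20.546, 0.682, 0, -70.136, -16.507], TCP at [0.175, 0.652, 0.235] pointing down, gripper open.
Joint ranges: [-176.03, 176.03], [-82.01, 121.73], [-58.28, 71.71], [-173.87, 95.51], [-174.79, -0.11], [-173.66, 173.66]. Speed limits (degrees/s): [136.94, 136.94, 172.46, 180, 180, 180].

### API

Orientations are given as [roll, pitch, yaw] about the fixed x, y, z axes, in that order (R = Rz(yaw) Ry(pitch) Rx(roll)).
In Python, from plant import ctrl, vision gives the robot as it stands. The module is installed in compiled form; this text tells all that it offers.
- The arm moves only by the tool move_arm, never from a script. Its argument "moves" is one flat list of numbers, 7 for each row, row after row: the finger opening in cm, from 0 to 8.76, then the shift along the tool's x, y, z in cm, then the turn, a rotation vector about the tool's x, y, z in rad. A call has 1 to 8 rows; each row shifts and turns the commanded pose from where the row before left it, along the tool's axes as they then stand; what a row does not reach is not made up. A row lasts 1/10 s, in which the tool goes at most 50 mm and 8.59 degrees, less where a joint would pass 70% of its speed; a pose out of reach is approached as far as the arm can. A call with a gripper value outside its range is refused whole. The fingers move at their own pace and stop on an object; the grip force is fixed at half the most. Time passes only in rows, so rows that do not move let the fingers close. It gives the time, the measured TCP pose, the force, the opening and the grip force at its end, in the units of the state.
- ctrl.get_obs(): the state, without advancing time (a new reading comes with each control period).
- vision.snapshot(name): name is "side" or "top" or "wrist"; returns (picture, depth): 480x640x3 uint8, red, green, blue; 480x640 float32, m along the optical axis (not along the pixel's ray), 0 where there is no reading.
- vision.camera_model(name): a dict with "vertical_fov" (degrees; the focal length in pixels is half the picture's height over the tangent of half this angle, whatever the lens; pixels are square), "cx", "cy" (the principal point, pixels), "D" ([k1, k2, p1, p2, k3] as OpenCV has them; the pictures are not rectified), "cam_to_world" (4x4, takes a point from camera to world coordinates). Camera axes: x right, y down, z forward; pixel columns grow to the right and rows downward; lengths in m; the calibration is good to about 2 mm. A picture is of the moment at which its call begins: read the wrist's pose just before it. camera_model takes no time and is no camera call; for the wrist camera it gives the pose at the moment of the call.
- ctrl.close_job(): hands the job in; it is judged then, once.
The state is a dict: "clock": time; "joint_pos": joint angles; "qvel": joint speeds; "tau": joint torques, N m; "tool_pos": TCP position; "orientation": TCP orientation; "force": force on the tool from outside, world axes, zero at the start; "moment": the same for the moment, N m; "opening": finger opening in m; "gripper_force": force on a finger pad.
Only numpy, scipy, OpenCV 4.12 (cv2) and the standard library are available. Lean on these libraries where they do the work, as an engineer would, in place of code of your own. Each camera call takes 0.05 s, during which the arm holds its last target. There are 200 camera calls.

### The job

Two axle stands are to carry a pushchair axle level, but one has its post fully down: lift that post straight up through its ratchet until it is just past the same notch as the other stand, then ease it down until the pawl carries it, without dropping or forcing it. Let go, then press straight down on its empty saddle with shut fingers, with about 10 N for half a second, to prove that the pawl holds, and move clear. Leave the stands where they stand, and everything else alone.

Things in the scene. Friction and masses are not known exactly. Their poses are not given: they have to be found in the camera images.
- stand: Lower part of the axle stand whose post is down: dark steel foot frame 170 (x) by 150 (y) mm, four tube legs up to a collar. 2.6 kg, loose on the bench. Origin: centre of the footprint on the bench, on the collar's axis; z up; teeth and pawl are on its +x side. With the post raised, never load the stand with over 30 N through it (its own weight counts), and let go only when the pawl carries it.
- collar (a point): Centre of the top of the stand's upright rectangular collar, 150 mm above the bench; outside 29 (x) by 47 (y) mm. It guides the post with 1.25 mm of play each side.
- pawl_slot (a point): Middle of the slot for the pawl's pivot pin, front (+x) of the collar, 85 mm up. The gravity pawl swings out by itself over each tooth as the post rises, and falls back under it; a caught post cannot go down. The pin is clamped anywhere within 6 mm above or below this point, unmeasured: this stand's catches shift with it. The pawl's handle, at the +y side, is not needed.
- post: Bright steel ratchet post with a saddle on top, loose in the collar, 0.8 kg give or take a fifth. Origin: centre of the saddle's underside on the post's axis, 150 mm above the bench when fully down (saddle resting on the collar). Axes as the stand's. Five teeth 20 mm apart: the pawl catches at 24, 44, 64, 84, 104 mm of lift, all up to 6 mm more or less by the pin's place: feel for the seat.
- saddle (a point): Centre of the cradle floor of that post's saddle, 32 mm above the post's origin. The saddle is a solid block 50 mm wide in y (two flat end faces to pinch) and 32 mm high, with horns at x = -32 and +32 mm, 12 mm thick, 50 mm wide, rising 20 mm above the cradle floor; 52 mm free between them.
- partner: The other axle stand, same make, already set on its third notch (64 mm of lift); one body, loose, 3.5 kg. Origin: centre of its footprint on the bench
- partner_saddle (a point): centre of the cradle floor of the partner's saddle, 246 mm above the bench; on the same notch the other saddle comes within 6 mm of this height
- oil_can: bystander: upright spray can, 52 mm across, 170 mm high; origin under its centre
- driver: bystander: screwdriver lying on the bench; origin under it
- wheel: bystander: pushchair wheel lying flat, about 150 mm across, 34 mm high; origin under its centre
Mind the look-alikes: they are no part of the job. What is shaped like the post but blue or purple is not meant.

How it is judged:
By the outcome, as a careful person would: the job done as asked, in the order asked, and still so for the second after the job is handed in, with the robot touching nothing.
It also fails if it takes over 54 s, if anything falls off the work surface, if the arm or the gripper's body presses on something with over 40 N, if the wrist force passes 120 N, or if a joint passes its speed limit or range.

## Working session

There is one attempt and no reset: what is moved stays moved. The work goes in short steps, Python scripts to look and compute and a tool call to move; the robot and the scene stay as the last step left them, time stands still between calls to the robot, and variables do not carry over. Pictures are saved under pics/ and viewed, at most 10 in all, crops included, and the job is handed in when it is done.

Besides the shell and the picture viewer there is one more tool, called after "Request:" as a command line: name --argument value ..., lists and objects as JSON in quotes. move_arm: Moves the arm, as the interface text tells. Its arguments: {"type":"object","properties":{"moves":{"type":"array"}},"required":["moves"]}

```bash
mkdir -p pics
cat > h.py <<'E'
import numpy as np, cv2
from plant import ctrl, vision
def cam(n):
    m=vision.camera_model(n); f=240/np.tan(np.radians(m["vertical_fov"])/2)
    K=np.array([[f,0,m["cx"]],[0,f,m["cy"]],[0,0,1.]]); return K,np.array(m["D"],float),np.array(m["cam_to_world"])
def pts(n,uv,d,c=None):
    K,D,T=c or cam(n); p=cv2.undistortPoints(np.array(uv,float).reshape(-1,1,2),K,D).reshape(-1,2)
    d=np.atleast_1d(d)[:,None]; X=np.c_[p*d,d*np.ones((len(p),1))]; return X@T[:3,:3].T+T[:3,3]
def plane(n,uv,z,c=None):
    c=c or cam(n); a=pts(n,uv,1.,c); o=c[2][:3,3]; v=a-o; return o+v*((z-o[2])/v[:,2])[:,None]
def cloud(n,dep,c=None):
    v,u=np.nonzero(dep>0); return np.c_[u,v],pts(n,np.c_[u,v],dep[v,u],c)
E
python3 - <<'E'
from h import *
for n in ("top","side"):
    im,d=vision.snapshot(n); cv2.imwrite(f"pics/{n}1.png",im[...,::-1]); np.savez(f"{n}1.npz",im=im,d=d)
    K,D,T=cam(n); print(n,K[0,0],T.round(3).tolist(),(d>0).mean())
o=ctrl.get_obs(); print(o)
E
```

```text
top 456.02942311897834 [[-0.019, -0.995, 0.097, 0.432], [-1.0, 0.019, 0.001, 0.104], [-0.003, -0.097, -0.995, 1.21], [0.0, 0.0, 0.0, 1.0]] 0.9958463541666667
side 614.6194213323496 [[0.715, -0.402, 0.571, -0.181], [-0.699, -0.403, 0.591, -0.633], [-0.008, -0.822, -0.569, 0.885], [0.0, 0.0, 0.0, 1.0]] 0.996005859375
{'clock': 0.1, 'joint_pos': array([ 9.15074201e+01,  2.05863971e+01,  6.40483977e-01, -1.56413404e-02,
       -7.01365048e+01, -1.65076490e+01]), 'qvel': array([ 0.12421879, -0.11288421,  0.01918615,  0.09193672,  0.09428566,
        0.03020755]), 'tau': array([-2.13966872e-03, -5.84154689e+01,  2.93755049e+01,  7.01559439e+00,
        1.01231327e-02, -5.73057036e-05]), 'tool_pos': array([0.17462431, 0.65159431, 0.23374461]), 'orientation': array([ 1.79916801e+02, -9.32163306e-03, -1.50055473e+01]), 'force': array([-0.19934361, -0.6654337 ,  0.63542005]), 'moment': array([ 0.01678528, -0.00898393,  0.02540167]), 'gripper_force': 0.0, 'opening': 0.0876519676624009}
```

View pics/top1.png

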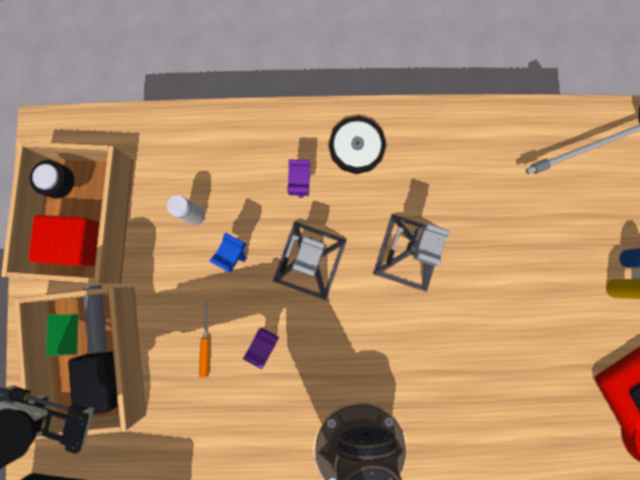

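View pics/side1.png

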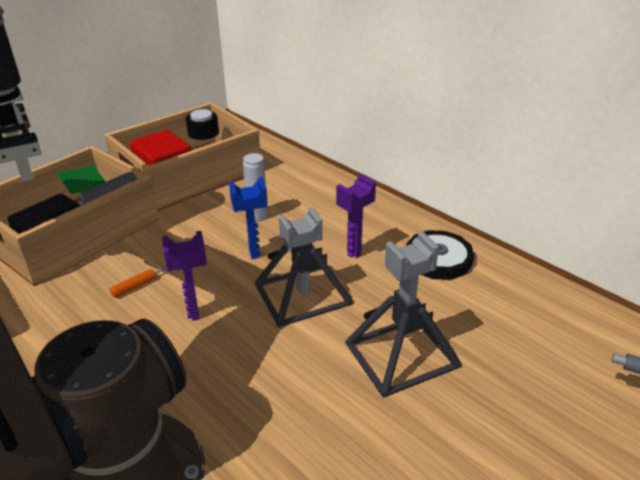

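The top view shows the lowered stand's saddle at about (308,255) and the raised partner's at about (432,243). There are blue and purple decoy posts at (229,252), (299,177) and (261,347).

Run:
```python
from h import *
for n,boxes in (("top",{"A":(285,225,335,290),"B":(405,215,455,275),"blue":(205,228,250,275),"pur":(283,150,315,200),"pur2":(240,322,282,372)}),("side",{"A":(275,205,328,250),"B":(380,230,442,285)})):
    z=np.load(n+"1.npz"); im,d=z["im"],z["d"]; c=cam(n)
    uv,P=cloud(n,d,c); hsv=cv2.cvtColor(im,cv2.COLOR_RGB2HSV)[uv[:,1],uv[:,0]]
    for k,(a,b,e,f) in boxes.items():
        m=(uv[:,0]>=a)&(uv[:,0]<e)&(uv[:,1]>=b)&(uv[:,1]<f)
        for lo,hi in ((.17,.3),):
            q=P[m&(P[:,2]>lo)&(P[:,2]<hi)]
            if len(q)<10: 
                q=P[m&(P[:,2]>.08)]
            r=cv2.minAreaRect((q[:,:2]*1000).astype(np.float32))
            print(n,k,len(q),"rect",np.round(r[0],1),np.round(r[1],1),round(r[2],1),"z pct",np.percentile(q[:,2],[2,10,25,50,75,90,98]).round(3))
```

```text
top A 763 rect [491.9 121.2] [50. 76.] 69.7 z pct [0.178 0.18  0.182 0.187 0.2   0.202 0.204]
top B 1021 rect [ 507.4 -141.1] [51.6 77. ] 70.4 z pct [0.222 0.24  0.245 0.249 0.263 0.266 0.268]
top blue 757 rect [505.  306.4] [50.9 76.5] 61.0 z pct [0.171 0.172 0.174 0.179 0.192 0.194 0.196]
top pur 743 rect [676.4 141.4] [50.1 77.3] 87.2 z pct [0.171 0.173 0.174 0.179 0.191 0.194 0.196]
top pur2 791 rect [289.7 232.6] [50.4 77. ] 60.8 z pct [0.171 0.173 0.175 0.179 0.192 0.195 0.197]
side A 909 rect [492.3 121.1] [57.1 78. ] 69.8 z pct [0.171 0.175 0.181 0.184 0.194 0.202 0.203]
side B 1871 rect [ 507.7 -141.9] [54.3 78.2] 71.1 z pct [0.192 0.219 0.231 0.245 0.255 0.265 0.267]
```

Request:
move_arm --moves '[8.76,0,0,-4.5,0,0,0.0925,8.76,3.7,2.98,0,0,0,0,8.76,3.7,2.98,0,0,0,0,8.76,3.7,2.98,0,0,0,0,8.76,3.7,2.98,0,0,0,0,8.76,3.7,2.98,0,0,0,0,8.76,3.7,2.98,0,0,0,0,8.76,3.7,2.98,0,0,0,0]'

```text
clock: 0.9
tool_pos: [0.3457, 0.3645, 0.2794]
orientation: [180.0, 0.0, -20.3]
force: [-0.2, 0.3, -0.4]
opening: 0.0873
gripper_force: 0.0
```

Request:
move_arm --moves '[8.76,3.7,2.98,0,0,0,0,8.76,3.7,2.98,0,0,0,0,8.76,3.7,2.98,0,0,0,0,8.76,3.7,2.98,0,0,0,0,8.76,3.7,2.98,0,0,0,0,8.76,3.7,2.98,0,0,0,0,8.76,0.08,0,0,0,0,0,8.76,0,0,0,0,0,0]'

```text
clock: 1.7
tool_pos: [0.4924, 0.1202, 0.2791]
orientation: [180.0, 0.0, -20.5]
force: [-0.1, -0.2, -0.3]
opening: 0.0872
gripper_force: 0.0
```

```bash
cat > w.py <<'E'
from h import *
import sys
o=ctrl.get_obs(); print({k:np.round(o[k],4).tolist() for k in("clock","tool_pos","orientation","force","moment","joint_pos","opening")})
c=cam("wrist"); im,d=vision.snapshot("wrist"); cv2.imwrite(f"pics/w{sys.argv[1]}.png",im[...,::-1]); np.savez("w.npz",im=im,d=d,K=c[0],D=c[1],T=c[2])
uv,P=cloud("wrist",d,c)
near=np.hypot(P[:,0]-.492,P[:,1]-.121)<.06
for lo,hi in((.165,.215),(.19,.215),(.215,.3)):
    q=P[near&(P[:,2]>lo)&(P[:,2]<hi)]
    if len(q)>50: 
        r=cv2.minAreaRect((q[:,:2]*1000).astype(np.float32)); print(lo,hi,len(q),np.round(r[0],1),np.round(r[1],1),round(r[2],2),np.percentile(q[:,2],[2,25,50,75,98]).round(4))
E
python3 w.py 1
```

```text
{'clock': 1.7, 'tool_pos': [0.4924, 0.1202, 0.2791], 'orientation': [179.9606, 0.0413, -20.4856], 'force': [-0.0598, -0.2433, -0.3361], 'moment': [0.0397, 0.0091, 0.0203], 'joint_pos': [35.9398, 2.9585, -15.9792, -0.0134, -71.118, 33.5789], 'opening': 0.0872}
0.165 0.215 8699 [495.1 120.1] [50.1 74.2] 69.38 [0.1783 0.1816 0.1872 0.2002 0.2022]
0.19 0.215 3626 [495.1 120.1] [50.1 74.1] 69.3 [0.1903 0.1974 0.2006 0.2014 0.2025]
0.215 0.3 2531 [494.2 120.1] [117.4  21.9] 69.5 [0.2712 0.2799 0.2871 0.2928 0.2994]
```

View pics/w1.png

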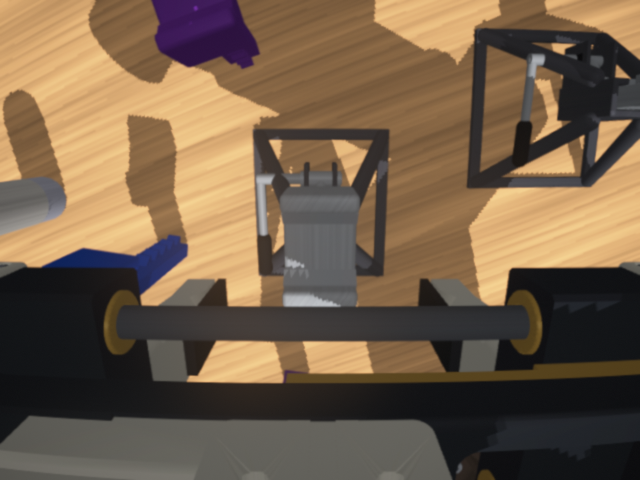

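The wrist view shows the saddle at about (320,250) with its near horn hidden by the gripper bar. The pawl is at (320,175) and its handle runs from (265,180) to (265,250) on the left. I'll check the handle's height before going down.

Run:
```python
from h import *
z=np.load("w.npz"); c=(z["K"],z["D"],z["T"])
for u,v in((264,185),(264,200),(264,220),(264,240),(264,255),(275,179),(287,180),(306,172),(334,172),(285,250),(355,250),(320,194),(320,189)):
    d=z["d"][v,u]; p=pts("wrist",[[u,v]],d,c)[0]; e=p-[.493,.1208,0]; print((u,v),p.round(3),"stand xy",round(.937*e[0]-.35*e[1],3),round(.35*e[0]+.937*e[1],3))
```

```text
(264, 185) [0.542 0.157 0.092] stand xy 0.033 0.051
(264, 200) [0.53  0.162 0.092] stand xy 0.02 0.052
(264, 220) [0.513 0.169 0.093] stand xy 0.001 0.052
(264, 240) [0.495 0.177 0.092] stand xy -0.018 0.053
(264, 255) [0.481 0.183 0.091] stand xy -0.033 0.054
(275, 179) [0.544 0.145 0.099] stand xy 0.039 0.04
(287, 180) [0.539 0.135 0.097] stand xy 0.038 0.03
(306, 172) [0.54  0.117 0.103] stand xy 0.046 0.013
(334, 172) [0.532 0.094 0.102] stand xy 0.046 -0.012
(285, 250) [0.499 0.144 0.18 ] stand xy -0.002 0.024
(355, 250) [0.482 0.099 0.179] stand xy -0.003 -0.024
(320, 194) [0.53  0.107 0.2  ] stand xy 0.039 -0.0
(320, 189) [0.53  0.107 0.172] stand xy 0.039 0.0
```

Request:
move_arm --moves '[8.76,0,-0.05,3.5,0,0,0,8.76,0,0,3.5,0,0,0,8.76,0,0,3,0,0,0,8.76,0,0,1.8,0,0,0,8.76,0,0,0,0,0,0,8.76,0,0,0,0,0,0]'

```text
clock: 2.35
tool_pos: [0.4923, 0.1231, 0.1621]
orientation: [180.0, -0.0, -20.2]
force: [1.6, 0.2, 0.7]
opening: 0.0875
gripper_force: 0.0
```

Request:
move_arm --moves '[6,0,0,0,0,0,0,6,0,0,0,0,0,0,6,0,0,0,0,0,0,5.5,0,0,0,0,0,0,5.5,0,0,0,0,0,0]'

```text
clock: 2.85
tool_pos: [0.4924, 0.1219, 0.1618]
orientation: [-180.0, -0.0, -20.3]
force: [0.8, 0.1, -0.3]
opening: 0.0566
gripper_force: 0.0
```

Request:
move_arm --moves '[5.3,0,0,0,0,0,0,5.2,0,0,0,0,0,0,5.1,0,0,0,0,0,0,5.1,0,0,0,0,0,0]'

```text
clock: 3.25
tool_pos: [0.4924, 0.1219, 0.1615]
orientation: [180.0, 0.0, -20.3]
force: [0.4, -0.5, -0.3]
opening: 0.0512
gripper_force: 0.0
```

Request:
move_arm --moves '[5.0,0,0,0,0,0,0,5.0,0,0,0,0,0,0]'

```text
clock: 3.45
tool_pos: [0.4924, 0.122, 0.1615]
orientation: [-180.0, 0.0, -20.3]
force: [0.5, 1.2, -1.0]
opening: 0.0498
gripper_force: 0.3
```

Request:
move_arm --moves '[4.9,0,0,0,0,0,0,4.8,0,0,0,0,0,0,4.5,0,0,0,0,0,0,4,0,0,0,0,0,0]'

```text
clock: 3.85
tool_pos: [0.4924, 0.122, 0.1615]
orientation: [-180.0, -0.0, -20.3]
force: [1.0, 0.9, -0.7]
opening: 0.0498
gripper_force: 30.0
```

Request:
move_arm --moves '[4,0,0,-0.2,0,0,0,4,0,0,-0.4,0,0,0,4,0,0,-0.4,0,0,0,4,0,0,-0.2,0,0,0,4,0,0,0,0,0,0]'

```text
clock: 4.35
tool_pos: [0.4925, 0.122, 0.1739]
orientation: [-180.0, -0.0, -20.3]
force: [0.5, 0.5, -6.7]
opening: 0.0496
gripper_force: 30.0
```

Request:
move_arm --moves '[4,0,0,-0.4,0,0,0,4,0,0,-0.5,0,0,0,4,0,0,-0.5,0,0,0,4,0,0,-0.5,0,0,0,4,0,0,-0.5,0,0,0,4,0,0,-0.5,0,0,0,4,0,0,-0.5,0,0,0,4,0,0,0,0,0,0]'

```text
clock: 5.15
tool_pos: [0.4928, 0.1221, 0.2085]
orientation: [-179.9, -0.1, -20.3]
force: [-0.3, 0.4, -6.4]
opening: 0.0496
gripper_force: 30.0
```

Request:
move_arm --moves '[4,0,0,-0.4,0,0,0,4,0,0,-0.5,0,0,0,4,0,0,-0.5,0,0,0,4,0,0,-0.4,0,0,0,4,0,0,-0.3,0,0,0,4,0,0,-0.2,0,0,0,4,0,0,0,0,0,0]'

```text
clock: 5.85
tool_pos: [0.4925, 0.122, 0.2309]
orientation: [-180.0, -0.0, -20.3]
force: [-0.3, 0.5, -6.7]
opening: 0.0498
gripper_force: 30.0
```

Request:
move_arm --moves '[4,0,0,-0.2,0,0,0,4,0,0,-0.15,0,0,0,4,0,0,0,0,0,0,4,0,0,0,0,0,0]'

```text
clock: 6.25
tool_pos: [0.4924, 0.122, 0.2341]
orientation: [-180.0, 0.0, -20.3]
force: [0.1, 0.7, -5.8]
opening: 0.0499
gripper_force: 30.0
```

Request:
move_arm --moves '[4,0,0,0.1,0,0,0,4,0,0,0.1,0,0,0,4,0,0,0.1,0,0,0,4,0,0,0,0,0,0]'

```text
clock: 6.65
tool_pos: [0.4923, 0.1219, 0.2308]
orientation: [180.0, 0.0, -20.3]
force: [-0.4, 0.1, -6.9]
opening: 0.0498
gripper_force: 30.0
```

Request:
move_arm --moves '[4,0,0,0.07,0,0,0,4,0,0,0.05,0,0,0,4,0,0,0,0,0,0]'

```text
clock: 6.95
tool_pos: [0.4923, 0.1219, 0.2298]
orientation: [180.0, 0.0, -20.3]
force: [0.1, 1.0, -7.2]
opening: 0.0499
gripper_force: 30.0
```

Request:
move_arm --moves '[4,0,0,0.05,0,0,0,4,0,0,0.05,0,0,0,4,0,0,0,0,0,0]'

```text
clock: 7.25
tool_pos: [0.4923, 0.122, 0.2288]
orientation: [180.0, 0.0, -20.3]
force: [-0.9, 0.1, -7.7]
opening: 0.0501
gripper_force: 30.0
```

Request:
move_arm --moves '[4,0,0,0.05,0,0,0,4,0,0,0.05,0,0,0,4,0,0,0,0,0,0]'

```text
clock: 7.55
tool_pos: [0.4923, 0.1219, 0.2278]
orientation: [180.0, 0.0, -20.3]
force: [-0.3, -0.6, -6.6]
opening: 0.0501
gripper_force: 30.0
```

Request:
move_arm --moves '[4,0,0,0.05,0,0,0,4,0,0,0.05,0,0,0,4,0,0,0,0,0,0]'

```text
clock: 7.85
tool_pos: [0.4923, 0.122, 0.2268]
orientation: [180.0, 0.0, -20.3]
force: [-0.5, 0.7, -6.9]
opening: 0.0501
gripper_force: 30.0
```

Request:
move_arm --moves '[4,0,0,0.05,0,0,0,4,0,0,0.05,0,0,0,4,0,0,0,0,0,0]'

```text
clock: 8.15
tool_pos: [0.4923, 0.1219, 0.2258]
orientation: [180.0, 0.0, -20.3]
force: [-0.7, 1.4, -6.5]
opening: 0.0501
gripper_force: 30.0
```

Request:
move_arm --moves '[4,0,0,0.05,0,0,0,4,0,0,0.05,0,0,0,4,0,0,0,0,0,0]'

```text
clock: 8.45
tool_pos: [0.4923, 0.122, 0.2248]
orientation: [180.0, 0.0, -20.3]
force: [-0.6, 0.4, -7.2]
opening: 0.0494
gripper_force: 30.0
```

Request:
move_arm --moves '[4,0,0,0.05,0,0,0,4,0,0,0.05,0,0,0,4,0,0,0,0,0,0]'

```text
clock: 8.75
tool_pos: [0.4923, 0.1219, 0.2238]
orientation: [180.0, 0.0, -20.3]
force: [-0.6, 0.8, -5.9]
opening: 0.0496
gripper_force: 30.0
```

Request:
move_arm --moves '[4,0,0,0.05,0,0,0,4,0,0,0.05,0,0,0,4,0,0,0,0,0,0]'

```text
clock: 9.05
tool_pos: [0.4923, 0.122, 0.2228]
orientation: [180.0, 0.0, -20.3]
force: [-0.4, 0.3, -7.0]
opening: 0.0496
gripper_force: 30.0
```

Request:
move_arm --moves '[4,0,0,0.05,0,0,0,4,0,0,0.05,0,0,0,4,0,0,0,0,0,0]'

```text
clock: 9.35
tool_pos: [0.4923, 0.122, 0.2218]
orientation: [180.0, 0.0, -20.3]
force: [-0.1, 0.6, -6.8]
opening: 0.0499
gripper_force: 30.0
```

Request:
move_arm --moves '[4,0,0,0.05,0,0,0,4,0,0,0,0,0,0]'

```text
clock: 9.55
tool_pos: [0.4923, 0.122, 0.2213]
orientation: [180.0, 0.0, -20.3]
force: [-0.3, 0.6, -7.1]
opening: 0.0496
gripper_force: 30.0
```

Request:
move_arm --moves '[4,0,0,0.05,0,0,0,4,0,0,0,0,0,0]'

```text
clock: 9.75
tool_pos: [0.4923, 0.122, 0.2208]
orientation: [180.0, 0.0, -20.3]
force: [0.4, 0.1, -6.6]
opening: 0.05
gripper_force: 30.0
```

Request:
move_arm --moves '[4,0,0,0.05,0,0,0,4,0,0,0,0,0,0]'

```text
clock: 9.95
tool_pos: [0.4923, 0.1219, 0.2203]
orientation: [180.0, 0.0, -20.3]
force: [0.2, 0.7, -7.1]
opening: 0.0494
gripper_force: 30.0
```

Request:
move_arm --moves '[4,0,0,0.05,0,0,0,4,0,0,0,0,0,0]'

```text
clock: 10.15
tool_pos: [0.4923, 0.1219, 0.2198]
orientation: [180.0, 0.0, -20.3]
force: [-0.0, 0.2, -6.8]
opening: 0.0499
gripper_force: 30.0
```

Request:
move_arm --moves '[4,0,0,0.05,0,0,0,4,0,0,0,0,0,0]'

```text
clock: 10.35
tool_pos: [0.4924, 0.1219, 0.2193]
orientation: [180.0, 0.0, -20.3]
force: [-1.1, 1.3, -6.4]
opening: 0.0494
gripper_force: 30.0
```

Run:
```python
from h import *
im,d=vision.snapshot("side"); np.savez("s2.npz",im=im,d=d)
cr=im[180:360,230:480]; cv2.imwrite("pics/s2.png",cv2.resize(cr,None,fx=3,fy=3,interpolation=cv2.INTER_CUBIC)[...,::-1])
uv,P=cloud("side",d)
m=(abs(uv[:,0]-300)<30)&(abs(uv[:,1]-240)<120)&(np.hypot(P[:,0]-.492,P[:,1]-.121)<.06)
q=P[m]; print(np.histogram(q[:,2],bins=np.arange(0,.3,.01)))
```

```text
(array([647,   0,   0,   0,   0,   0,  18,  64, 137, 226, 193, 176, 157,
       152, 118,  88,  53,  58,  44,  35,  17, 146, 196, 144, 100, 106,
        36,  19,  54]), array([0.  , 0.01, 0.02, 0.03, 0.04, 0.05, 0.06, 0.07, 0.08, 0.09, 0.1 ,
       0.11, 0.12, 0.13, 0.14, 0.15, 0.16, 0.17, 0.18, 0.19, 0.2 , 0.21,
       0.22, 0.23, 0.24, 0.25, 0.26, 0.27, 0.28, 0.29]))
```

View pics/s2.png

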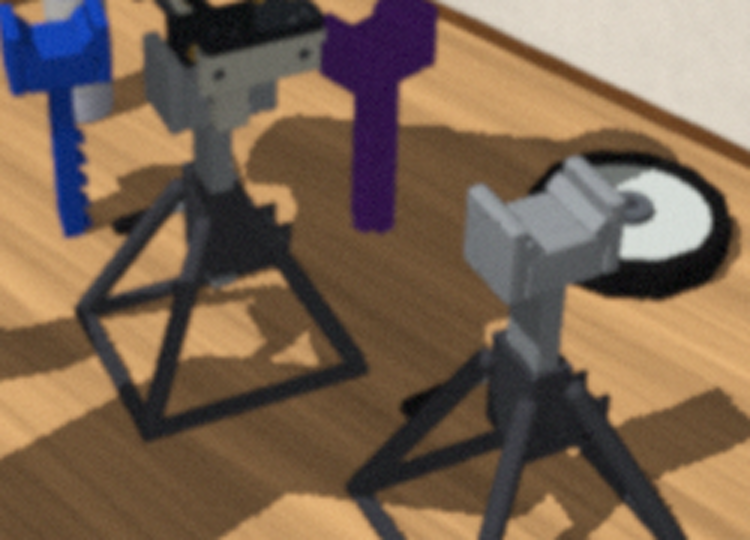

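The stand is still flat on the bench. The post is up about 58 mm and the gripper still carries it, so I'll ease it down a little further.

Request:
move_arm --moves '[4,0,0,0.05,0,0,0,4,0,0,0,0,0,0]'

```text
clock: 10.6
tool_pos: [0.4923, 0.122, 0.2188]
orientation: [-180.0, 0.0, -20.3]
force: [-0.2, 1.4, -6.0]
opening: 0.0501
gripper_force: 30.0
```

Request:
move_arm --moves '[4,0,0,0.05,0,0,0,4,0,0,0,0,0,0]'

```text
clock: 10.8
tool_pos: [0.4923, 0.122, 0.2183]
orientation: [180.0, 0.0, -20.3]
force: [-0.6, 0.9, -7.1]
opening: 0.05
gripper_force: 30.0
```

Request:
move_arm --moves '[4,0,0,0.05,0,0,0,4,0,0,0,0,0,0]'

```text
clock: 11.0
tool_pos: [0.4923, 0.1219, 0.2178]
orientation: [180.0, 0.0, -20.3]
force: [-0.6, -0.7, -7.9]
opening: 0.05
gripper_force: 30.0
```

Request:
move_arm --moves '[4,0,0,-0.3,0,0,0,4,0,0,-0.5,0,0,0,4,0,0,-0.5,0,0,0,4,0,0,-0.3,0,0,0,4,0,0,-0.2,0,0,0,4,0,0,-0.12,0,0,0,4,0,0,0,0,0,0,4,0,0,0,0,0,0]'

```text
clock: 11.8
tool_pos: [0.4923, 0.122, 0.237]
orientation: [-180.0, 0.0, -20.3]
force: [0.1, 0.1, -7.3]
opening: 0.0498
gripper_force: 30.0
```

Request:
move_arm --moves '[4,0,0,0.1,0,0,0,4,0,0,0.1,0,0,0,4,0,0,0.05,0,0,0,4,0,0,0,0,0,0]'

```text
clock: 12.2
tool_pos: [0.4923, 0.1219, 0.2344]
orientation: [180.0, 0.0, -20.3]
force: [-0.1, 0.2, -6.7]
opening: 0.0498
gripper_force: 30.0
```

Request:
move_arm --moves '[4,0,0,0.05,0,0,0,4,0,0,0.05,0,0,0,4,0,0,0,0,0,0]'

```text
clock: 12.5
tool_pos: [0.4923, 0.1219, 0.2335]
orientation: [180.0, 0.0, -20.3]
force: [0.5, -0.6, -6.3]
opening: 0.0498
gripper_force: 30.0
```

Request:
move_arm --moves '[4,0,0,0.05,0,0,0,4,0,0,0.05,0,0,0,4,0,0,0,0,0,0]'

```text
clock: 12.8
tool_pos: [0.4923, 0.1219, 0.2325]
orientation: [180.0, 0.0, -20.3]
force: [-0.4, -0.5, -6.0]
opening: 0.0499
gripper_force: 30.0
```

Request:
move_arm --moves '[4,0,0,0.05,0,0,0,4,0,0,0.05,0,0,0,4,0,0,0,0,0,0]'

```text
clock: 13.1
tool_pos: [0.4923, 0.1219, 0.2315]
orientation: [180.0, 0.0, -20.3]
force: [-0.5, -0.1, -6.8]
opening: 0.0497
gripper_force: 30.0
```

Request:
move_arm --moves '[4,0,0,0.05,0,0,0,4,0,0,0.05,0,0,0,4,0,0,0,0,0,0]'

```text
clock: 13.4
tool_pos: [0.4925, 0.122, 0.2309]
orientation: [-180.0, -0.0, -20.3]
force: [-1.3, 0.9, -3.9]
opening: 0.0496
gripper_force: 30.0
```

Request:
move_arm --moves '[4,0,0,0.03,0,0,0,4,0,0,0,0,0,0,4,0,0,0,0,0,0]'

```text
clock: 13.7
tool_pos: [0.4925, 0.122, 0.2307]
orientation: [-180.0, -0.0, -20.3]
force: [-0.6, -0.4, -0.7]
opening: 0.0497
gripper_force: 30.0
```

Request:
move_arm --moves '[4,0,0,0.03,0,0,0,4,0,0,0,0,0,0,4,0,0,0,0,0,0]'

```text
clock: 14.0
tool_pos: [0.4926, 0.122, 0.2304]
orientation: [-180.0, -0.0, -20.3]
force: [-2.9, 0.2, 4.0]
opening: 0.0497
gripper_force: 30.0
```

Request:
move_arm --moves '[4,0,0,-0.03,0,0,0,4,0,0,0,0,0,0,5.1,0,0,0,0,0,0,5.4,0,0,0,0,0,0,6.5,0,0,0,0,0,0,8,0,0,0,0,0,0,8.5,0,0,0,0,0,0,8.5,0,0,0,0,0,0]'

```text
clock: 14.8
tool_pos: [0.4924, 0.1219, 0.2302]
orientation: [180.0, -0.0, -20.3]
force: [0.5, 0.6, -0.6]
opening: 0.0803
gripper_force: 0.0
```

Request:
move_arm --moves '[8.5,0,0,0,0,0,0,8.5,0,0,-1,0,0,0,8.5,0,0,-3,0,0,0,8.5,0,0,-3,0,0,0,8.5,0,0,-2,0,0,0,4,0,0,0,0,0,0,0,0,0,0,0,0,0,0,0,0,0,0,0,0]'

```text
clock: 15.6
tool_pos: [0.4919, 0.1218, 0.3197]
orientation: [180.0, 0.0, -20.3]
force: [-0.4, -0.3, -0.3]
opening: 0.0661
gripper_force: 0.0
```

Request:
move_arm --moves '[0,0,0,0,0,0,0,0,0,0,0,0,0,0,0,0,0,0,0,0,0,0,0,0,0,0,0,0,0,0,0,0,0,0,0,0,0,0,0,0,0,0]'

```text
clock: 16.2
tool_pos: [0.4924, 0.1219, 0.3202]
orientation: [180.0, 0.0, -20.3]
force: [-0.2, 0.3, -0.2]
opening: 0.0186
gripper_force: 0.0
```

Run:
```python
from h import *
o=ctrl.get_obs(); print(o["tool_pos"].round(4),o["opening"],o["force"].round(2))
for n in("top","side","wrist"):
    c=cam(n); im,d=vision.snapshot(n); uv,P=cloud(n,d,c)
    if n=="wrist": cv2.imwrite("pics/w3.png",im[...,::-1])
    for lab,cx,cy in(("A",.492,.121),("B",.507,-.141)):
        near=np.hypot(P[:,0]-cx,P[:,1]-cy)<.055
        q=P[near&(P[:,2]>.235)&(P[:,2]<.285)]
        if len(q)>50:
            r=cv2.minAreaRect((q[:,:2]*1000).astype(np.float32)); print(n,lab,len(q),np.round(r[0],1),np.round(r[1],1),round(r[2],2),np.percentile(q[:,2],[2,25,50,75,98]).round(4))
```

```text
[0.4924 0.1219 0.3202] 0.0186438218454543 [-0.16  0.26 -0.21]
top B 945 [ 507.7 -141. ] [51.2 76.8] 70.38 [0.2396 0.246  0.2506 0.2631 0.2682]
side A 1002 [486.6 122.7] [57.2 76.6] 70.67 [0.236  0.2482 0.2523 0.2621 0.2723]
side B 1304 [ 507.9 -142.8] [53.4 78.6] 71.12 [0.2362 0.2452 0.2493 0.26   0.2669]
wrist A 7198 [496.3 119.8] [50.1 62.7] 69.3 [0.2419 0.2499 0.2515 0.2687 0.272 ]
```

View pics/w3.png

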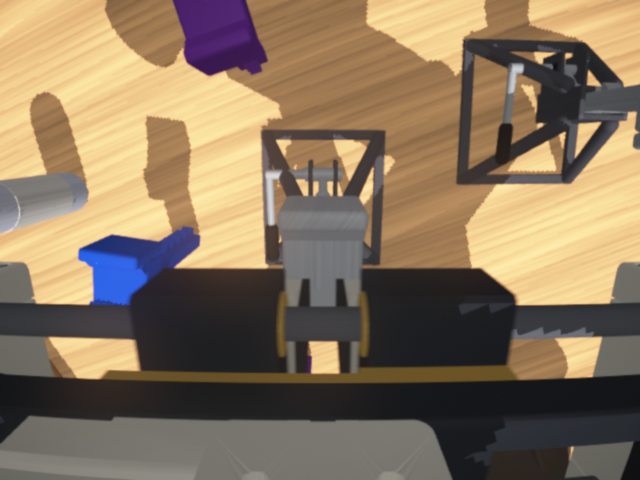

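The saddle sits at 0.2515 m with nothing holding it, so the pawl is carrying the post. The fingers are centred above the cradle, which is seen at about (322,240) in the picture.

Request:
move_arm --moves '[0,0,0,0,0,0,0,0,0,0,0,0,0,0,0,0,0,0,0,0,0,0,0,0,1.5,0,0,0,0,0,0,2,0,0,0,0,0,0,1.5,0,0,0,0,0,0,0.6,0,0,0,0,0,0,0,0,0,0]'

```text
clock: 17.15
tool_pos: [0.4921, 0.1218, 0.2637]
orientation: [179.9, 0.0, -20.3]
force: [-0.8, -0.2, -0.3]
opening: 0.0007
gripper_force: 0.0
```

Request:
move_arm --moves '[0,0,0,0.1,0,0,0,0,0,0,0.05,0,0,0,0,0,0,0,0,0,0]'

```text
clock: 17.45
tool_pos: [0.4926, 0.1221, 0.2633]
orientation: [-180.0, -0.0, -20.3]
force: [0.2, -1.0, 0.1]
opening: 0.0002
gripper_force: 0.0
```

Request:
move_arm --moves '[0,0,0,0.1,0,0,0,0,0,0,0.1,0,0,0,0,0,0,0,0,0,0]'

```text
clock: 17.75
tool_pos: [0.4923, 0.1219, 0.2607]
orientation: [180.0, 0.0, -20.3]
force: [1.2, -1.4, -0.1]
opening: 0.0007
gripper_force: 0.0
```

Request:
move_arm --moves '[0,0,0,0.05,0,0,0,0,0,0,0,0,0,0]'

```text
clock: 17.95
tool_pos: [0.4923, 0.1219, 0.2602]
orientation: [180.0, 0.0, -20.3]
force: [-0.4, -0.5, -0.0]
opening: 0.0006
gripper_force: 0.0
```

Request:
move_arm --moves '[0,0,0,0.05,0,0,0,0,0,0,0,0,0,0]'

```text
clock: 18.15
tool_pos: [0.4923, 0.122, 0.2597]
orientation: [180.0, 0.0, -20.3]
force: [-0.3, -0.7, -0.4]
opening: 0.0003
gripper_force: 0.0
```

Request:
move_arm --moves '[0,0,0,0.05,0,0,0,0,0,0,0,0,0,0]'

```text
clock: 18.35
tool_pos: [0.4924, 0.122, 0.2593]
orientation: [-180.0, -0.0, -20.3]
force: [0.0, 0.1, 0.5]
opening: 0.0004
gripper_force: 0.2
```

Request:
move_arm --moves '[0,0,0,0.03,0,0,0,0,0,0,0,0,0,0]'

```text
clock: 18.55
tool_pos: [0.4925, 0.122, 0.2592]
orientation: [-180.0, -0.0, -20.3]
force: [-0.1, 0.3, 2.2]
opening: 0.0005
gripper_force: 1.0
```

Request:
move_arm --moves '[0,0,0,0.04,0,0,0,0,0,0,0,0,0,0]'

```text
clock: 18.75
tool_pos: [0.4927, 0.122, 0.259]
orientation: [-180.0, -0.0, -20.3]
force: [-0.1, 0.6, 3.7]
opening: 0.0001
gripper_force: 2.1
```

Request:
move_arm --moves '[0,0,0,0.05,0,0,0,0,0,0,0,0,0,0]'

```text
clock: 18.95
tool_pos: [0.4929, 0.1221, 0.2588]
orientation: [-179.9, -0.1, -20.3]
force: [0.3, -0.5, 6.3]
opening: 0.0001
gripper_force: 3.1
```

Request:
move_arm --moves '[0,0,0,0.04,0,0,0,0,0,0,0,0,0,0]'

```text
clock: 19.15
tool_pos: [0.4931, 0.1222, 0.2587]
orientation: [-179.9, -0.1, -20.3]
force: [-0.4, 0.8, 8.5]
opening: 0.0007
gripper_force: 3.8
```

Request:
move_arm --moves '[0,0,0,0.03,0,0,0,0,0,0,0,0,0,0,0,0,0,0,0,0,0,0,0,0,0,0,0,0]'

```text
clock: 19.55
tool_pos: [0.4932, 0.1222, 0.2587]
orientation: [-179.9, -0.1, -20.3]
force: [-0.7, 0.5, 8.6]
opening: 0.0004
gripper_force: 4.3
```

Request:
move_arm --moves '[0,0,0,0,0,0,0,0,0,0,0,0,0,0,0,0,0,0,0,0,0,0,0,0,0,0,0,0]'

```text
clock: 19.95
tool_pos: [0.4933, 0.1222, 0.2587]
orientation: [-179.9, -0.1, -20.3]
force: [-0.6, -0.1, 8.3]
opening: 0.0002
gripper_force: 4.3
```

Request:
move_arm --moves '[0,0,0,0.04,0,0,0,0,0,0,0,0,0,0,0,0,0,0,0,0,0,0,0,0,0,0,0,0]'

```text
clock: 20.35
tool_pos: [0.4934, 0.1222, 0.2585]
orientation: [-179.9, -0.1, -20.3]
force: [-1.5, 0.3, 10.7]
opening: 0.0005
gripper_force: 5.0
```

Request:
move_arm --moves '[0,0,0,0,0,0,0,0,0,0,0,0,0,0,0,0,0,0,0,0,0,0,0,0,0,0,0,0]'

```text
clock: 20.75
tool_pos: [0.4934, 0.1222, 0.2586]
orientation: [-179.9, -0.1, -20.3]
force: [-0.5, 0.2, 10.2]
opening: 0.0003
gripper_force: 5.0
```

Held at about 10 N for over half a second. Now I'll move clear.

Request:
move_arm --moves '[0,0,0,-0.1,0,0,0,0,0,0,-0.5,0,0,0,0,0,0,-2,0,0,0,0,0,0,-4,0,0,0,0,0,0,-4,0,0,0,0,0,0,-2,0,0,0,0,0,0,0,0,0,0]'

```text
clock: 21.45
tool_pos: [0.4933, 0.1223, 0.3861]
orientation: [-179.8, -0.2, -20.3]
force: [-0.7, -0.0, 0.4]
opening: 0.0003
gripper_force: 0.0
```

Request:
move_arm --moves '[0,-2,-3,0,0,0,0,0,-3,-4,0,0,0,0,0,-3,-4,0,0,0,0,0,-3,-4,0,0,0,0,0,-2,-3,0,0,0,0,0,0,0,0,0,0,0]'

```text
clock: 22.05
tool_pos: [0.4313, 0.3393, 0.3806]
orientation: [179.8, 0.1, -20.1]
force: [0.6, -1.1, -0.6]
opening: 0.0003
gripper_force: 0.0
```

Run:
```python
from h import *
im,d=vision.snapshot("side"); cv2.imwrite("pics/s4.png",im[...,::-1])
for n in("top","side"):
    c=cam(n); im,d=vision.snapshot(n); uv,P=cloud(n,d,c)
    for lab,cx,cy in(("A",.492,.121),("B",.507,-.141)):
        q=P[(np.hypot(P[:,0]-cx,P[:,1]-cy)<.055)&(P[:,2]>.235)&(P[:,2]<.285)]
        if len(q)>50:
            r=cv2.minAreaRect((q[:,:2]*1000).astype(np.float32)); print(n,lab,len(q),np.round(r[0],1),np.round(r[1],1),round(r[2],2),np.percentile(q[:,2],[2,25,50,75,98]).round(4))
```

```text
top A 873 [486.9 123.6] [50.1 75.8] 69.38 [0.2476 0.2509 0.2558 0.2681 0.2733]
top B 940 [ 507.7 -140.9] [51.  76.7] 70.43 [0.2401 0.2459 0.2507 0.2634 0.2679]
side A 999 [487.6 123.3] [57.3 77.2] 70.02 [0.2362 0.2483 0.2518 0.262  0.2721]
side B 1306 [ 507.5 -141.7] [53.8 78.1] 70.81 [0.2364 0.2452 0.2492 0.2597 0.267 ]
```

View pics/s4.png

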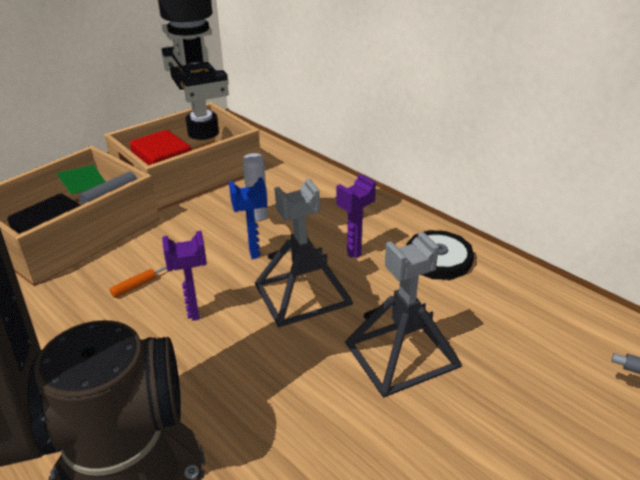

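The final view shows the post raised at (298,205), both stands where they were, and the arm clear. The saddle stands about 3–5 mm above the partner's, within the 6 mm allowed.

```bash
python3 -c "
from plant import ctrl
print(ctrl.close_job())"
```

```text
the job is handed in; nothing more can be done
None
```

The post is on its third notch at about 69 mm of lift, held by the pawl under a press of about 10 N for over half a second, and the job is handed in at about 22 s; the first try did not catch, so I eased it from 72.6 down to 56 mm, raised it again to 75.5 mm and eased it onto the pawl.

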